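# Load the kiln rack with a row of vases in reverse order

## Robot

A 7-joint arm with a two-finger parallel gripper is mounted at the origin on the work surface. World frame = base frame: x ahead of the robot, y to its left, z up, the work surface at z = 0. Lengths are in m, angles in rad, forces in N, time in s.
With the tool pointing down it reaches from about 0.4 to 0.875 m from the base axis. Payload 4.4 kg.
Tool frame: the origin (TCP) lies midway between the tips of the shut fingers; the grasp point (between the pads) lies 19 mm behind it (ctrl.pinch_z is the distance from the TCP to the grasp point, in m); z points along the fingers, y is the direction in which the jaws open and shut (so a half turn about z gives the same grasp; the last joint's range is limited). The gripper opens to 85 mm and grips with 20 to 120 N. Pads are 22 mm wide; open, the fingers measure 114 mm over their backs; the gripper's body (76 mm by 85 mm) begins 54 mm behind the grasp point. The pads swing forward as they close: fully open they stand 13 mm farther back than shut.
Start: joints at [-1.312, 0.628, 0.038, 1.517, -0.027, 0.996, -0.02], TCP at [0.207, 0.616, 0.231] pointing down, gripper open.
Joint ranges: [-3.06, 3.06], [-0.37, 2.12], [-1.25, 1.32], [0.18, 2.47], [-1.1, 4.24], [0.23, 1.98], [-2.94, 2.94]. Speed limits (rad/s): [2.57, 2.57, 3.14, 3.14, 3.14, 3.14, 3.14].

## Interface

Orientations are given as a rotation vector (axis times angle).
In Python, from bench import ctrl, imaging, order gives the robot as it stands.
- The arm moves only by the shell command python3 -m creep 'ROWS'. ROWS is a JSON object of lists of equal length, an entry for each row: "linear": the shift along the world's x, y, z in cm, a list of three; "turn": the turn about the world's z in degrees; "grip": the opening, from 0 (shut) to 1 (fully open). In form: {"linear": [[x, y, z], ...], "turn": [turn, ...], "grip": [grip, ...]}. A call has 1 to 5 rows; each row shifts and turns the commanded pose from where the row before left it; what a row does not reach is not made up. A row lasts 1/8 s, in which the tool goes at most 62.5 mm and 10.7 degrees, less where a joint would pass 70% of its speed; a pose out of reach is approached as far as the arm can. A call with a gripper value outside its range is refused whole. The fingers move at their own pace and stop on an object; the grip force is fixed at half the most. Time passes only in rows, so rows that do not move let the fingers close. It gives the time, the measured TCP pose, the force and the opening at its end, in the units of the state.
- ctrl.get_state(): the state, without advancing time (a new reading comes with each control period).
- imaging.camera(name): name is "side" or "top" or "wrist"; returns (picture, depth): 384x512x3 uint8, blue, green, red; 384x512 float32, m along the optical axis (not along the pixel's ray), 0 where there is no reading.
- imaging.calibration(name): a dict with "mtx" (3x3 intrinsics, pixels), "k1" (the pictures are not rectified: a ray, as slopes to the right and down, at radius r is drawn at 1 + k1 r^2 times it, then the intrinsics apply), "origin" and "attitude" of the camera in the world. Camera axes: x right, y down, z forward; pixel columns grow to the right and rows downward; lengths in m; the calibration is good to about 2 mm. A picture is of the moment at which its call begins: read the wrist's pose just before it. calibration takes no time and is no camera call; for the wrist camera it gives the pose at the moment of the call.
- order.hand_in(): hands the job in, once; it reports no verdict.
Trained networks look in the newest picture that a camera, given by its name, has taken for a name from the list of things; names that differ only in an ending like _2 or _b are one class to them, and where a whole thing is asked for, a point or a joint stands for the part that bears it (a point fixed in the world has none). Each returns a list of dicts, best first, with "p" (0 to 1); they miss things now and then, are a little off and sometimes report something else, mostly with a low value. They report only what shows in the picture. A call takes as long as a camera call.
- imaging.masks_of(camera, name): "region" (384x512 bool, what is visible of it).
- imaging.landmark_of(camera, name): "xyz" ([x, y, z] in m, in the coordinates of the camera as it stood for that picture, good to about 4 mm: a listed point, or the origin of a listed thing).
The state is a dict: "t": time; "joint_pos": joint angles; "joint_vel": joint speeds; "joint_torque": joint torques, N m; "tcp_pos": TCP position; "ee_rot": TCP orientation; "ft_force": force on the tool from outside, world axes, zero at the start; "ft_torque": the same for the moment, N m; "width": opening from 0.0 (shut) to 1.0 (fully open).
Only numpy, scipy, OpenCV 4.12 (cv2) and the standard library are available. Lean on these libraries where they do the work, as an engineer would, in place of code of your own. Each camera call takes 0.05 s, during which the arm holds its last target.

## Task

Move the four clay vases from the bats on the wooden ware board to the steel kiln rack, one on the middle of each setter, in the reverse of their order on the board: the vase now at the board's left end goes to the rack's right end, the second from the left to the second from the right, and so on (the rack is turned end for end when it goes into the kiln). Set each vase down gently and leave all four standing upright and still, with nothing holding them.

Things in the scene. Friction and masses are not known exactly. Their poses are not given: they have to be found in the camera images.
- board: Low brown wooden board, fixed, 100 x 345 x 18 mm (x, y, z). Origin: centre of its underside; y along the row (robot's left). Four white bats are fixed on it in a row, at x = 0, y = -123, -41, 41, 123 mm (within 4 mm), each carrying one vase at the start, in any order. It lies nearer to or farther from the robot than the rack; rows roughly parallel, over 110 mm apart, nothing between.
- rack: Low dark steel rack, fixed: a slab 100 x 345 x 18 mm (x, y, z), a plate 8 mm thick and 40 mm high at each end. Origin: centre of its underside; y along the row (robot's left). Four round grey flat setters, 74 mm across, centres at x = 0, y = -123, -41, 41, 123 mm, tops 26 mm above the underside, all empty at the start.
- vase_bottle: Bud vase shaped as a round bottle with a long thin neck, 95 mm high: belly 56 mm across (height 15 to 36 mm), straight round neck 22 mm across from height 60 to 95 mm. Buff unglazed clay, about 0.14 kg, stands upright on its bat at the start; origin at the centre of its underside, z up along its axis.
- vase_beaker: Straight open cylinder (beaker vase), 52 mm across and 72 mm high, wall 4 mm. Buff unglazed clay, about 0.14 kg, stands upright on its bat at the start; origin at the centre of its underside, z up along its axis.
- vase_square: Square bottle: body 44 x 44 mm, 50 mm high, with a straight round neck 24 mm across from height 50 to 90 mm. Buff unglazed clay, about 0.14 kg, stands upright on its bat at the start; origin at the centre of its underside, z up along its axis. x and y along the sides of the square, which may be turned any way.
- vase_jar: Squat round jar, 66 mm high: belly 60 mm across (height 14 to 24 mm), straight wide round collar 40 mm across from height 36 to 66 mm. Buff unglazed clay, about 0.14 kg, stands upright on its bat at the start; origin at the centre of its underside, z up along its axis.
- bat_bottle: Round white plaster bat on which vase_bottle stands at the start (within 3 mm of its centre), 74 mm across, 8 mm thick, fixed to the board and stays there, so it marks the place that vase_bottle came from. Origin at the centre of its underside, z up; top 26 mm above the board's underside.
- bat_beaker: Round white plaster bat on which vase_beaker stands at the start (within 3 mm of its centre), 74 mm across, 8 mm thick, fixed to the board and stays there, so it marks the place that vase_beaker came from. Origin at the centre of its underside, z up; top 26 mm above the board's underside.
- bat_square: Round white plaster bat on which vase_square stands at the start (within 3 mm of its centre), 74 mm across, 8 mm thick, fixed to the board and stays there, so it marks the place that vase_square came from. Origin at the centre of its underside, z up; top 26 mm above the board's underside.
- bat_jar: Round white plaster bat on which vase_jar stands at the start (within 3 mm of its centre), 74 mm across, 8 mm thick, fixed to the board and stays there, so it marks the place that vase_jar came from. Origin at the centre of its underside, z up; top 26 mm above the board's underside.

How it is judged:
By the outcome, as a careful person would: the job done as asked, in the order asked, and still so for the second after the job is handed in, with the robot touching nothing.
It also fails if it takes over 104 s, if anything falls off the work surface, if the arm or the gripper's body presses on something with over 40 N, if the wrist force passes 120 N, or if a joint passes its speed limit or range.

## Working session

There is one attempt and no reset: what is moved stays moved. The work goes in short steps, Python scripts to look and compute and a shell command to move; the robot and the scene stay as the last step left them, time stands still between calls to the robot, and variables do not carry over. Pictures are saved under pics/ and viewed, and the job is handed in when it is done.

```bash
ls; mkdir -p pics; cat > h.py <<'E'
import numpy as np,cv2
from bench import ctrl,imaging,order
from scipy.spatial.transform import Rotation as R
def cal(n):
    c=imaging.calibration(n);A=np.array(c["attitude"],float)
    if A.shape!=(3,3): A=R.from_rotvec(A).as_matrix()
    return np.array(c["mtx"]),c["k1"],np.array(c["origin"]),A
def toworld(n,p,c=None):
    K,k,o,A=c or cal(n); return o+A@np.array(p)
def cloud(n,depth,c=None):
    K,k,o,A=c or cal(n)
    v,u=np.mgrid[:384,:512]
    d=np.stack([(u-K[0,2])/K[0,0],(v-K[1,2])/K[1,1]],-1)
    s=d.copy()
    for _ in range(10): s=d/(1+k*(s**2).sum(-1,keepdims=True))
    P=np.concatenate([s,np.ones(s.shape[:2]+(1,))],-1)*depth[...,None]
    return P@A.T+o
E
python3 - <<'E'
from h import *
print(ctrl.get_state(), ctrl.pinch_z)
print(imaging.calibration("top"))
for n in("top","side"):
    p,d=imaging.camera(n);cv2.imwrite(f"pics/{n}0.png",p);np.save(f"{n}0.npy",d)
    for t in("board","rack","vase_bottle","vase_beaker","vase_square","vase_jar","bat_bottle","bat_beaker","bat_square","bat_jar"):
        print(n,t,[(toworld(n,r["xyz"]).round(4),round(r["p"],2)) for r in imaging.landmark_of(n,t)[:3]])
print(ctrl.get_state()["t"])
E
```

```text
pics
{'t': 0.0, 'joint_pos': array([-1.31179859,  0.62932583,  0.03840362,  1.51838975, -0.02695492,
        0.99628257, -0.0199761 ]), 'joint_vel': array([-6.90895327e-04,  2.64964141e-05, -9.27422894e-04,  5.18357632e-04,
       -2.01392001e-04,  8.37574851e-04, -4.63637790e-05]), 'joint_torque': array([ 2.94164802e-04, -5.63383055e+01,  1.22607987e+00, -1.93447638e+01,
        1.09308408e-02,  1.04409605e-02,  1.09200380e-05]), 'tcp_pos': array([0.2071892 , 0.61542987, 0.23039459]), 'ee_rot': array([-5.07785819e-01, -3.10001236e+00,  2.93656245e-03]), 'ft_force': array([-0.43441424, -0.39396892,  0.01924022]), 'ft_torque': array([ 0.05686125, -0.00473329,  0.02695407]), 'width': 0.9968654529361382} 0.0187
{'mtx': array([[379.21626942,   0.        , 252.26977959],
       [  0.        , 379.21626942, 194.42661407],
       [  0.        ,   0.        ,   1.        ]]), 'k1': -0.0002415719661265131, 'origin': array([ 0.45004099, -0.03085666,  0.68505335]), 'attitude': array([-2.11005125,  2.15830476, -0.12914299])}
top board [(array([ 6.397e-01, -2.590e-02,  6.000e-04]), 0.92), (array(
[... 574 characters left out ...]
), 0.78)]
top bat_jar [(array([ 0.6446, -0.1542,  0.0168]), 0.88)]
side board [(array([ 0.6407, -0.0272,  0.002 ]), 0.64), (array([ 0.6412, -0.1491,  0.0227]), 0.37)]
side rack [(array([ 0.4666, -0.0133,  0.0032]), 0.78)]
side vase_bottle [(array([ 0.6408, -0.0669,  0.028 ]), 0.75)]
side vase_beaker [(array([0.6386, 0.097 , 0.031 ]), 0.81)]
side vase_square [(array([0.64  , 0.02  , 0.0281]), 0.73)]
side vase_jar [(array([ 0.6417, -0.1515,  0.028 ]), 0.6)]
side bat_bottle [(array([ 0.6399, -0.0653,  0.0224]), 0.71)]
side bat_beaker []
side bat_square [(array([0.6404, 0.0195, 0.0181]), 0.69)]
side bat_jar [(array([0.6442, 0.0177, 0.0298]), 0.62), (array([ 0.6418, -0.1506,  0.019 ]), 0.56)]
1.1
```

View pics/top0.png

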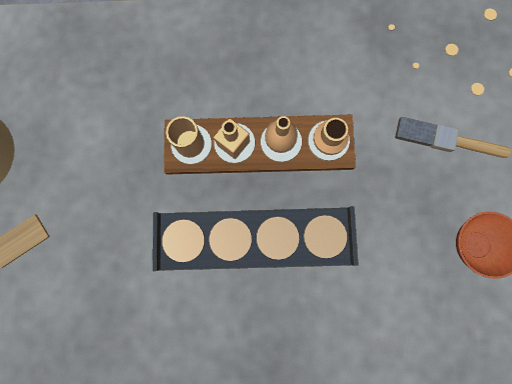

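View pics/side0.png

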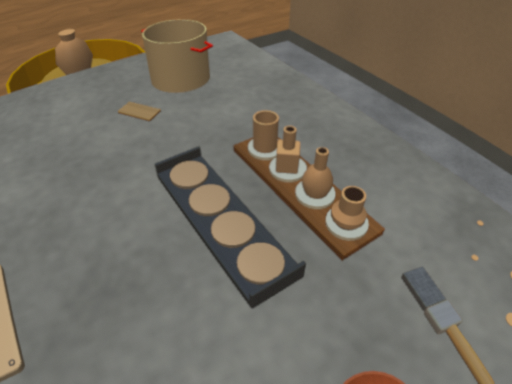

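The board (rows 115–173) is the far row, and from the left it holds beaker (183,140), square (235,138), bottle (282,135) and jar (332,138). The rack (rows 208–270) is nearer and empty, with setters at about (183,240), (230,239), (278,238) and (325,236). Next I'll refine these positions with depth.

```bash
cat >> h.py <<'E'
from scipy.optimize import least_squares
def fitc(xy,r=None):
    c0=xy.mean(0)
    if r: f=lambda p:np.hypot(*(xy-p[:2]).T)-r; s=least_squares(f,c0,loss='soft_l1',f_scale=.001)
    else: f=lambda p:np.hypot(*(xy-p[:2]).T)-p[2]; s=least_squares(f,[*c0,.03],loss='soft_l1',f_scale=.001)
    return s.x.round(4), np.median(np.abs(s.fun)).round(4),len(xy)
E
python3 - <<'E'
from h import *
import itertools
V={"bottle":(.643,-.064),"beaker":(.641,.098),"square":(.640,.018),"jar":(.642,-.152)}
B={"bottle":(.062,.090,.011),"beaker":(.01,.065,.026),"square":(.055,.085,.012),"jar":(.039,.062,.02)}
for n in("top","side"):
    im=cv2.imread(f"pics/{n}0.png");d=np.load(f"{n}0.npy");P=cloud(n,d);z=P[...,2]
    table=z[(d>0)&(abs(z)<.008)];print(n,"table z",np.median(table).round(4))
    for k,(x,y) in V.items():
        near=(np.hypot(P[...,0]-x,P[...,1]-y)<.038)&(d>0)
        lo,hi,r=B[k];lo+=.026;hi+=.026
        q=P[near&(z>lo)&(z<hi)]
        print(k,"top",np.percentile(z[near],99.5).round(4),fitc(q[:,:2],r),fitc(q[:,:2]))
        if k=="beaker":
            q=q[np.hypot(*(q[:,:2]-[x,y]).T)<.029]
        if k=="square":
            q=P[near&(z>.03)&(z<.073)][:,:2]
            def f(p):
                c,s=np.cos(p[2]),np.sin(p[2]);e=(q-p[:2])@np.array([[c,-s],[s,c]])
                return np.abs(e).max(1)-.022
            b=min((least_squares(f,[x,y,a],loss='soft_l1',f_scale=.001) for a in np.radians([0,30,60])),key=lambda s:s.cost)
            print("square",b.x.round(4),np.degrees(b.x[2]).round(1),np.median(abs(b.fun)),len(q))
    # setters
    hsv=cv2.cvtColor(im,cv2.COLOR_BGR2HSV)
    m=(hsv[...,1]>60)&(hsv[...,2]>120)&(z>.018)&(z<.034)&(abs(P[...,0]-.468)<.06)&(d>0)
    m=cv2.morphologyEx(m.astype(np.uint8),cv2.MORPH_OPEN,np.ones((3,3)))
    nn,lab,st,ce=cv2.connectedComponentsWithStats(m)
    for i in range(1,nn):
        if st[i,4]>200:
            q=P[lab==i]; cnt,_=cv2.findContours((lab==i).astype(np.uint8),0,1);cc=cnt[0][:,0]
            e=P[cc[:,1],cc[:,0],:2]
            print("setter",q.mean(0).round(4),fitc(e,.0365))
E
```

```text
top table z 0.0011
bottle top 0.1242 (array([ 0.6441, -0.0675]), np.float64(0.0002), 72) (array([ 0.6439, -0.0675,  0.0108]), np.float64(0.0002), 72)
beaker top 0.1006 (array([0.6397, 0.093 ]), np.float64(0.0022), 617) (array([0.6403, 0.0934, 0.0238]), np.float64(0.0004), 617)
square top 0.119 (array([0.641 , 0.0165]), np.float64(0.0002), 83) (array([0.6408, 0.0165, 0.0118]), np.float64(0.0002), 83)
square [0.6407 0.0165 0.875 ] 50.1 0.0001361228761783441 218
jar top 0.0955 (array([ 0.6407, -0.1537]), np.float64(0.0002), 109) (array([ 0.6405, -0.1536,  0.0198]), np.float64(0.0002), 109)
setter [ 0.4704 -0.0574  0.027 ] (array([ 0.4707, -0.0574]), np.float64(0.001), 124)
setter [ 0.471  -0.1392  0.027 ] (array([ 0.4712, -0.1391]), np.float64(0.0009), 121)
setter [0.4699 0.0244 0.0271] (array([0.4702, 0.0245]), np.float64(0.001), 119)
setter [ 0.4525 -0.4269  0.0253] (array([ 0.4515, -0.4082]), np.float64(0.0057), 232)
setter [0.4693 0.1062 0.0271] (array([0.4696, 0.1063]), np.float64(0.001), 118)
side table z 0.0026
bottle top 0.1253 (array([ 0.6425, -0.0656]), np.float64(0.0004), 171) (array([ 0.6427, -0.0655,  0.0112]), np.float64(0.0004), 171)
beaker top 0.1016 (array([0.6398, 0.097 ]), np.float64(0.0007), 672) (array([0.6384, 0.095 , 0.0236]), np.float64(0.0007), 672)
square top 0.1201 (array([0.6389, 0.019 ]), np.float64(0.0005), 169) (array([0.6387, 0.0188, 0.0117]), np.float64(0.0005), 169)
square [0.6389 0.0186 0.8746] 50.1 0.0006390896272789083 413
jar top 0.0964 (array([ 0.6396, -0.1519]), np.float64(0.0004), 242) (array([ 0.6391, -0.1523,  0.0195]), np.float64(0.0004), 242)
setter [0.467  0.1059 0.029 ] (array([0.4677, 0.107 ]), np.float64(0.001), 92)
setter [0.4676 0.0243 0.0288] (array([0.4683, 0.0255]), np.float64(0.0008), 102)
setter [ 0.4682 -0.0575  0.0286] (array([ 0.4688, -0.0563]), np.float64(0.0007), 110)
setter [ 0.4689 -0.1392  0.0281] (array([ 0.4696, -0.1382]), np.float64(0.0008), 123)
```

```bash
python3 - <<'E'
from h import *
s=ctrl.get_state();M=R.from_rotvec(s["ee_rot"]).as_matrix();print(M.round(3),np.degrees(np.arctan2(M[1,1],M[0,1])))
for n in("top","side"):
    d=np.load(f"{n}0.npy");P=cloud(n,d);z=P[...,2];c=np.array([.640,.0965])
    for _ in range(3):
        zt=np.percentile(z[(np.hypot(P[...,0]-c[0],P[...,1]-c[1])<.035)&(d>0)],99.5)
        q=P[(np.hypot(P[...,0]-c[0],P[...,1]-c[1])<.029)&(d>0)&(z>zt-.003)][:,:2]
        f=fitc(q,.024);c=f[0]
    print(n,f)
E
```

```text
[[-0.948  0.319 -0.   ]
 [ 0.319  0.948 -0.   ]
 [ 0.    -0.    -1.   ]] 71.38746781707543
top (array([0.6417, 0.0944]), np.float64(0.0009), 195)
side (array([0.6392, 0.0955]), np.float64(0.0009), 105)
```

```bash
python3 -m creep '{"linear": [[2.5,-3.5,0],[2.5,-3.5,0],[2.5,-3.5,0],[2.5,-3.5,0],[2.5,-3.5,0]], "turn": [-4.8,-4.8,-4.8,-4.8,-4.8], "grip": [1,1,1,1,1]}'
python3 -m creep '{"linear": [[2.8,-3.5,0],[2.8,-3.5,0],[2.8,-3.5,0],[2.8,-3.5,0],[2.8,-3.5,0]], "turn": [-4.8,-4.8,-4.8,-4.8,-4.8], "grip": [1,1,1,1,1]}'
```

```text
t: 1.72
tcp_pos: [0.3332, 0.44, 0.2315]
ee_rot: [1.145, 2.925, 0.001]
ft_force: [0.9, 0.5, -0.2]
width: 0.997
t: 2.35
tcp_pos: [0.4733, 0.265, 0.2316]
ee_rot: [1.728, 2.623, 0.001]
ft_force: [0.8, 0.4, 0.2]
width: 1.002
```

```bash
python3 -m creep '{"linear": [[3.3,-3.4,0],[3.4,-3.4,0],[3.4,-3.4,0],[3.3,-3.4,0],[3.3,-3.3,0]], "turn": [-4.7,-4.7,-4.7,-4.7,-4.6], "grip": [1,1,1,1,1]}'
python3 -m creep '{"linear": [[0,0,0],[0,0,-2]], "turn": [0,0], "grip": [1,1]}'
python3 - <<'E'
from h import *
s=ctrl.get_state();M=R.from_rotvec(s["ee_rot"]).as_matrix();print(s["tcp_pos"],np.degrees(np.arctan2(M[1,1],M[0,1])),s["joint_pos"].round(2))
p,d=imaging.camera("wrist");cv2.imwrite("pics/w1.png",p);np.save("w1.npy",d)
p,d=imaging.camera("side");cv2.imwrite("pics/s1.png",p)
P=cloud("wrist",np.load("w1.npy"));z=P[...,2]
for t in("vase_beaker","vase_square","bat_beaker"):
    print(t,[(toworld("wrist",r["xyz"]).round(4),round(r["p"],2)) for r in imaging.landmark_of("wrist",t)[:2]])
E
```

```text
t: 2.98
tcp_pos: [0.6404, 0.096, 0.2314]
ee_rot: [-2.224, -2.218, -0.001]
ft_force: [1.1, 0.7, -0.4]
width: 1.004
t: 3.22
tcp_pos: [0.6405, 0.0973, 0.2123]
ee_rot: [2.221, 2.22, 0.004]
ft_force: [-0.3, 0.5, 0.2]
width: 0.998
[0.64045557 0.09725693 0.21229011] -0.009442798568265697 [-0.41  0.67  0.38  1.55 -0.28  0.97  0.05]
vase_beaker [(array([0.6376, 0.0942, 0.0232]), 0.67), (array([0.6399, 0.0147, 0.0145]), 0.53)]
vase_square [(array([0.6353, 0.0157, 0.0247]), 0.59), (array([0.6398, 0.0956, 0.0228]), 0.36)]
bat_beaker []
```

View pics/w1.png

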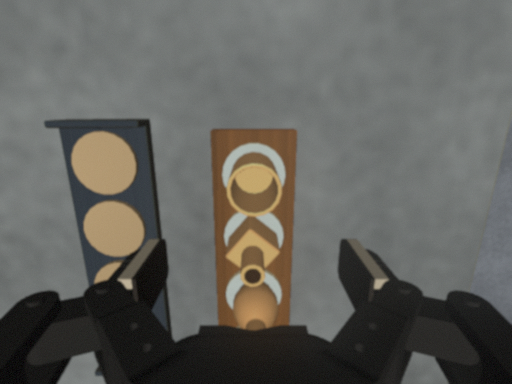

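View pics/s1.png

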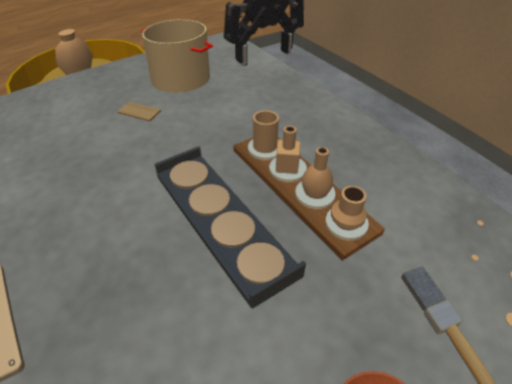

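The wrist view shows the beaker at (254,190), centred between the jaws, with nothing else between them. The side view agrees. Next is a wrist-depth fit of the beaker and the square's neck.

```bash
python3 - <<'E'
from h import *
d=np.load("w1.npy");P=cloud("wrist",d);z=P[...,2]
print("table",np.median(z[(d>0)&(abs(z)<.01)]))
for nm,c,r,band in(("beaker",[.640,.096],.024,.003),("square",[.64,.0177],.012,.02),("bottle",[.643,-.0666],.011,.02)):
    c=np.array(c)
    for _ in range(3):
        near=(np.hypot(P[...,0]-c[0],P[...,1]-c[1])<r+.005)&(d>0)
        zt=np.percentile(z[near],99.5)
        q=P[near&(z>zt-band)][:,:2]; f=fitc(q,r);c=f[0]
    print(nm,zt,f)
E
```

```text
table -0.0005884907386147775
beaker 0.3111310881262429 (array([0.6404, 0.0984]), np.float64(0.002), 1634)
square 0.11738362430660826 (array([0.6399, 0.0157]), np.float64(0.0018), 643)
bottle 0.10151882136124339 (array([ 0.6432, -0.0673]), np.float64(0.0008), 343)
```

```bash
python3 -m creep '{"linear": [[0,-0.1,-4],[0,0,-4],[0,0,-4],[0,0,-2.5],[0,0,-1]], "turn": [0,0,0,0,0], "grip": [1,1,1,1,1]}'
python3 -m creep '{"linear": [[0,0,0],[0,0,0],[0,0,0],[0,0,0],[0,0,0]], "turn": [0,0,0,0,0], "grip": [1,0.3,0.3,0.3,0.3]}'
```

```text
t: 4.1
tcp_pos: [0.639, 0.0965, 0.0556]
ee_rot: [-2.22, -2.221, 0.001]
ft_force: [0.6, 1.0, 0.4]
width: 0.999
t: 4.72
tcp_pos: [0.6407, 0.0961, 0.0579]
ee_rot: [2.221, 2.22, 0.004]
ft_force: [0.6, -0.9, 6.4]
width: 0.583
```

```bash
python3 -m creep '{"linear": [[0,0,0],[0,0,0],[0,0,1],[0,0,2],[0,0,2]], "turn": [0,0,0,0,0], "grip": [0.3,0.3,0.3,0.3,0.3]}'
python3 -m creep '{"linear": [[0,0,4],[0,0,4],[0,0,1],[0,0,0]], "turn": [0,0,0,0], "grip": [0.3,0.3,0.3,0.3]}'
python3 - <<'E'
from h import *
for n in ("side","top"):
  p,d=imaging.camera(n);cv2.imwrite(f"pics/{n}2.png",p);np.save(n+"2.npy",d)
  for t in("vase_beaker","bat_beaker"):
    print(t,[(toworld(n,r["xyz"]).round(4),round(r["p"],2)) for r in imaging.landmark_of(n,t)[:2]])
print(ctrl.get_state()["tcp_pos"],ctrl.get_state()["t"])
E
```

```text
t: 5.35
tcp_pos: [0.6395, 0.096, 0.1079]
ee_rot: [2.222, 2.221, 0.0]
ft_force: [0.6, -0.2, -1.5]
width: 0.587
t: 5.85
tcp_pos: [0.6394, 0.0962, 0.197]
ee_rot: [2.221, 2.221, 0.002]
ft_force: [0.6, 0.8, -1.8]
width: 0.586
vase_beaker [(array([0.632 , 0.1011, 0.1741]), 0.77)]
bat_beaker [(array([0.6437, 0.0926, 0.0243]), 0.89)]
vase_beaker [(array([0.6351, 0.0996, 0.1656]), 0.94)]
bat_beaker [(array([0.6452, 0.095 , 0.0164]), 0.64)]
[0.63869634 0.09596131 0.19496235] 6.15
```

View pics/side2.png

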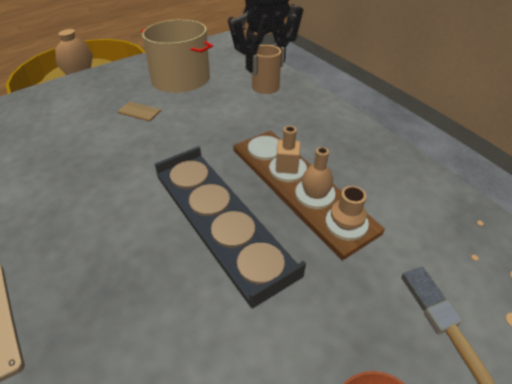

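```bash
python3 - <<'E'
from h import *
for n in("side","top"):
    d=np.load(n+"2.npy");P=cloud(n,d);z=P[...,2]
    m=imaging.masks_of(n,"vase_beaker")[0]["region"] if n=="top" else np.ones_like(d,bool)
    near=(np.hypot(P[...,0]-.639,P[...,1]-.097)<.036)&(d>0)&m
    for lo in(.168,.18,.19,.2):
        q=P[near&(z>lo)&(z<lo+.01)][:,:2]
        if len(q)>8: print(n,lo,fitc(q,.026))
    print(n,np.percentile(z[near&(z>.15)],1))
print(ctrl.get_state()["t"])
E
```

```text
side 0.168 (array([0.6383, 0.0967]), np.float64(0.0006), 127)
side 0.18 (array([0.6384, 0.0968]), np.float64(0.0006), 135)
side 0.19 (array([0.6383, 0.0965]), np.float64(0.0006), 132)
side 0.2 (array([0.6371, 0.0962]), np.float64(0.0006), 148)
side 0.17025785874691307
top 0.168 (array([0.6325, 0.0976]), np.float64(0.0029), 190)
top 0.18 (array([0.6354, 0.097 ]), np.float64(0.0013), 105)
top 0.19 (array([0.6353, 0.0967]), np.float64(0.001), 112)
top 0.2 (array([0.6353, 0.0969]), np.float64(0.0009), 107)
top 0.1664800810966314
6.2
```

```bash
python3 -m creep '{"linear": [[-1.2,-1.5,0],[-2.8,-4,0],[-3.5,-5,0],[-3.5,-5,0],[-3,-4,0]], "turn": [0,0,0,0,0], "grip": [0.3,0.3,0.3,0.3,0.3]}'
python3 -m creep '{"linear": [[-2,-2.8,0],[-0.9,-1.2,0],[0,0,-3],[0,0,-3],[0,0,0]], "turn": [0,0,0,0,0], "grip": [0.3,0.3,0.3,0.3,0.3]}'
```

```text
t: 6.82
tcp_pos: [0.4978, -0.1012, 0.1963]
ee_rot: [2.223, 2.219, -0.001]
ft_force: [-0.1, 0.2, -1.3]
width: 0.583
t: 7.45
tcp_pos: [0.4696, -0.1376, 0.1346]
ee_rot: [-2.217, -2.22, 0.003]
ft_force: [-0.1, 0.8, -1.5]
width: 0.584
```

```bash
python3 -m creep '{"linear": [[0.1,-0.1,-2],[0,0,-2.5],[0,0,-2],[0,0,-0.7],[0,0,0]], "turn": [0,0,0,0,0], "grip": [0.3,0.3,0.3,0.3,0.3]}'
python3 -m creep '{"linear": [[0,0,-0.1],[0,0,-0.1],[0,0,0]], "turn": [0,0,0], "grip": [0.3,0.3,0.3]}'
```

```text
t: 8.07
tcp_pos: [0.4721, -0.1398, 0.0648]
ee_rot: [2.221, 2.221, 0.001]
ft_force: [-0.3, -0.5, -1.3]
width: 0.584
t: 8.45
tcp_pos: [0.4716, -0.14, 0.0626]
ee_rot: [2.221, 2.221, 0.001]
ft_force: [-0.5, 0.3, -1.8]
width: 0.583
```

```bash
python3 -m creep '{"linear": [[-0.1,0.1,-0.2],[0,0,-0.1],[0,0,0]], "turn": [0,0,0], "grip": [0.3,0.3,0.3]}'
python3 -m creep '{"linear": [[0,0,-0.1],[0,0,-0.1],[0,0,0]], "turn": [0,0,0], "grip": [0.3,0.3,0.3]}'
```

```text
t: 8.82
tcp_pos: [0.4703, -0.139, 0.0592]
ee_rot: [-2.222, -2.221, 0.0]
ft_force: [-0.2, -0.3, -1.1]
width: 0.584
t: 9.2
tcp_pos: [0.4704, -0.139, 0.0579]
ee_rot: [2.222, 2.221, 0.001]
ft_force: [-1.8, 0.6, 4.7]
width: 0.583
```

```bash
python3 -m creep '{"linear": [[0,0,0],[0,0,0],[0,0,0],[0,0,0],[0,0,0]], "turn": [0,0,0,0,0], "grip": [0.65,0.75,0.9,1,1]}'
python3 - <<'E'
from h import *
for n in ("side",):
  p,d=imaging.camera(n);cv2.imwrite(f"pics/{n}3.png",p)
  for t in("vase_beaker",):
    print(t,[(toworld(n,r["xyz"]).round(4),round(r["p"],2)) for r in imaging.landmark_of(n,t)[:2]])
E
```

```text
t: 9.82
tcp_pos: [0.4704, -0.139, 0.0573]
ee_rot: [-2.222, -2.221, -0.0]
ft_force: [0.2, -0.6, -0.5]
width: 1.001
vase_beaker [(array([ 0.4666, -0.1396,  0.033 ]), 0.93), (array([0.6457, 0.0199, 0.0202]), 0.3)]
```

View pics/side3.png

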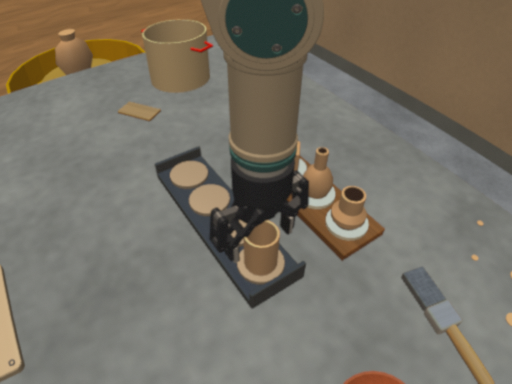

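The beaker stands in the middle of the right-end setter. Square next.

```bash
python3 -m creep '{"linear": [[0,0,2],[0,0,4],[0,0,4],[1.5,1.4,1],[3,2.8,0]], "turn": [0,0,0,0,0], "grip": [1,1,1,1,1]}'
python3 -m creep '{"linear": [[4,3.7,0],[4,3.7,0],[3,2.7,0],[1.4,1.3,0],[0,0,0]], "turn": [0,0,0,0,0], "grip": [1,1,1,1,1]}'
```

```text
t: 10.55
tcp_pos: [0.5157, -0.0982, 0.1689]
ee_rot: [2.224, 2.216, 0.001]
ft_force: [1.1, -0.7, -0.2]
width: 1.0
t: 11.18
tcp_pos: [0.6397, 0.0187, 0.1667]
ee_rot: [-2.218, -2.224, -0.0]
ft_force: [-1.1, -0.6, 0.2]
width: 1.001
```

```bash
python3 -m creep '{"linear": [[0,-0.1,-3],[0,0,-3],[0,0,-2],[0,0,-0.5],[0,0,0]], "turn": [0,0,0,0,0], "grip": [1,1,1,1,1]}'
python3 -m creep '{"linear": [[0,0,0],[0,0,0],[0,0,0],[0,0,0],[0,0,0]], "turn": [0,0,0,0,0], "grip": [0.7,0.4,0.1,0,0]}'
python3 -m creep '{"linear": [[0,0,0],[0,0,0],[0,0,0],[0,0,0],[0,0,0]], "turn": [0,0,0,0,0], "grip": [0,0,0,0,0]}'
```

```text
t: 11.8
tcp_pos: [0.6396, 0.0156, 0.0827]
ee_rot: [2.222, 2.22, 0.0]
ft_force: [0.2, 0.1, 0.4]
width: 0.999
t: 12.42
tcp_pos: [0.6397, 0.0161, 0.0827]
ee_rot: [2.221, 2.221, 0.001]
ft_force: [-0.1, 0.5, 3.6]
width: 0.262
t: 13.05
tcp_pos: [0.6398, 0.0161, 0.0827]
ee_rot: [2.221, 2.221, 0.001]
ft_force: [-0.9, -0.1, 5.8]
width: 0.264
```

```bash
python3 -m creep '{"linear": [[0,0,1],[0,0,3],[0,0,4],[0,0,4],[0,0,1]], "turn": [0,0,0,0,0], "grip": [0,0,0,0,0]}'
python3 -m creep '{"linear": [[0,0,0]], "turn": [0], "grip": [0]}'
cat > meas.py <<'E'
from h import *
import sys
# args: base z , (h lo, hi, r) ...
z0=float(sys.argv[1]); bands=eval(sys.argv[2]); tag=sys.argv[3]
s=ctrl.get_state();t=s["tcp_pos"]
for n in("side","top"):
    p,d=imaging.camera(n);cv2.imwrite(f"pics/{n}{tag}.png",p);P=cloud(n,d);z=P[...,2]
    near=(np.hypot(P[...,0]-t[0],P[...,1]-t[1])<.037)&(d>0)
    for lo,hi,r in bands:
        q=P[near&(z>z0+lo)&(z<z0+hi)][:,:2]
        if len(q)>8:
            f=fitc(q,r);print(n,lo,(f[0]-t[:2]).round(4),f[1:])
print("tcp",t.round(4),s["t"])
E
python3 meas.py 0.156 '[(.005,.02,.022),(.02,.045,.022)]' 4
```

```text
t: 13.68
tcp_pos: [0.6406, 0.0157, 0.2149]
ee_rot: [2.22, 2.219, 0.005]
ft_force: [-1.0, 0.3, -2.3]
width: 0.266
t: 13.8
tcp_pos: [0.639, 0.0161, 0.2121]
ee_rot: [-2.221, -2.221, 0.0]
ft_force: [-0.5, -0.3, -2.6]
width: 0.268
side 0.005 [-0.0035  0.0002] (np.float64(0.0023), 200)
side 0.02 [-0.003  -0.0001] (np.float64(0.0024), 354)
top 0.005 [-0.0035 -0.    ] (np.float64(0.002), 101)
top 0.02 [-0.0039  0.0005] (np.float64(0.0021), 162)
tcp [0.639  0.0161 0.2121] 13.8
```

View pics/side4.png

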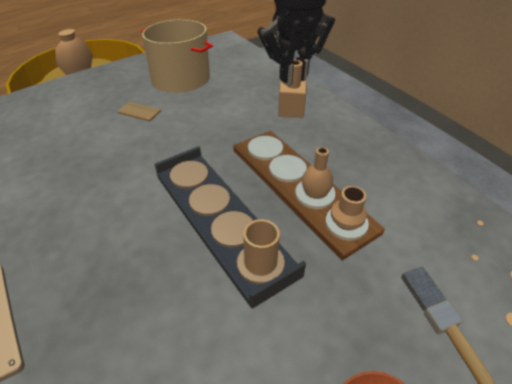

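```bash
python3 -m creep '{"linear": [[-1.2,-0.5,0],[-3,-1.3,0],[-4,-1.8,0],[-4,-1.8,0],[-3,-1.3,0]], "turn": [0,0,0,0,0], "grip": [0,0,0,0,0]}'
python3 -m creep '{"linear": [[-1.7,-0.6,-1],[0,0,-3],[0,0,-4],[0,0,-2],[0,0,0]], "turn": [0,0,0,0,0], "grip": [0,0,0,0,0]}'
python3 -m creep '{"linear": [[0,0,-1.0],[0,0,-1.0],[0,0,0]], "turn": [0,0,0], "grip": [0,0,0]}'
```

```text
t: 14.52
tcp_pos: [0.4839, -0.0521, 0.2116]
ee_rot: [-2.222, -2.218, 0.003]
ft_force: [1.0, 0.1, -1.7]
width: 0.262
t: 15.15
tcp_pos: [0.468, -0.0572, 0.1108]
ee_rot: [-2.22, -2.218, 0.005]
ft_force: [-0.6, 0.5, -2.3]
width: 0.265
t: 15.52
tcp_pos: [0.47, -0.0569, 0.0919]
ee_rot: [-2.221, -2.221, 0.001]
ft_force: [-0.8, 0.8, -2.4]
width: 0.261
```

```bash
python3 -m creep '{"linear": [[0,0,-0.4],[0,0,-0.3],[0,0,0]], "turn": [0,0,0], "grip": [0,0,0]}'
python3 -m creep '{"linear": [[0,0,-0.1],[0,0,-0.1],[0,0,0]], "turn": [0,0,0], "grip": [0,0,0]}'
```

```text
t: 15.9
tcp_pos: [0.4703, -0.0569, 0.0852]
ee_rot: [-2.221, -2.221, 0.0]
ft_force: [0.2, -0.1, -1.8]
width: 0.263
t: 16.27
tcp_pos: [0.4704, -0.0569, 0.0833]
ee_rot: [-2.222, -2.221, 0.0]
ft_force: [-0.1, -0.3, -2.1]
width: 0.261
```

```bash
python3 -m creep '{"linear": [[0,0,-0.1],[0,0,0],[0,0,0]], "turn": [0,0,0], "grip": [0,0,0]}'
```

```text
t: 16.65
tcp_pos: [0.4707, -0.057, 0.0827]
ee_rot: [2.221, 2.221, 0.001]
ft_force: [0.3, -0.6, 5.2]
width: 0.262
```

```bash
python3 -m creep '{"linear": [[0,0,0],[0,0,0],[0,0,0],[0,0,0],[0,0,0]], "turn": [0,0,0,0,0], "grip": [0.33,0.45,0.7,1,1]}'
python3 -m creep '{"linear": [[0,0,0],[0,0,2],[0,0,4],[0,0,3],[0,0,0]], "turn": [0,0,0,0,0], "grip": [1,1,1,1,1]}'
python3 - <<'E'
from h import *
p,d=imaging.camera("side");cv2.imwrite("pics/side5.png",p)
p,d=imaging.camera("wrist");cv2.imwrite("pics/w5.png",p)
for t in("vase_square","vase_bottle"):
    print(t,[(toworld("wrist",r["xyz"]).round(4),round(r["p"],2)) for r in imaging.landmark_of("wrist",t)[:2]],[(toworld("side",r["xyz"]).round(4),round(r["p"],2)) for r in imaging.landmark_of("side",t)[:2]])
E
```

```text
t: 17.27
tcp_pos: [0.4704, -0.057, 0.0823]
ee_rot: [-2.222, -2.221, -0.0]
ft_force: [-0.7, 0.5, 0.3]
width: 1.001
t: 17.9
tcp_pos: [0.4719, -0.0571, 0.1741]
ee_rot: [2.219, 2.219, 0.005]
ft_force: [-0.6, 0.2, -0.6]
width: 0.998
vase_square [(array([ 0.4659, -0.0558,  0.0241]), 0.71)] [(array([ 0.4699, -0.0569,  0.03  ]), 0.8)]
vase_bottle [(array([ 0.6455, -0.0682,  0.0212]), 0.77), (array([ 0.6392, -0.1567,  0.017 ]), 0.63)] [(array([ 0.6415, -0.0675,  0.0292]), 0.87)]
```

View pics/side5.png

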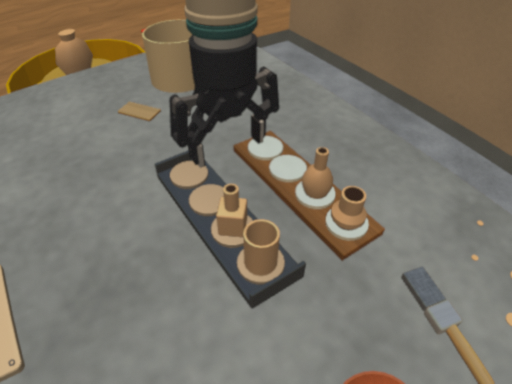

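The square stands at the second setter from the right. Bottle next.

```bash
python3 -m creep '{"linear": [[2,-0.1,0],[4,-0.2,0],[5,-0.3,0],[4,-0.2,0],[2.2,-0.2,0]], "turn": [0,0,0,0,0], "grip": [1,1,1,1,1]}'
python3 -m creep '{"linear": [[0,0,0],[0,0,-2],[0,0,-3],[0,0,-3],[0,0,0]], "turn": [0,0,0,0,0], "grip": [1,1,1,1,1]}'
```

```text
t: 18.82
tcp_pos: [0.6439, -0.0669, 0.1709]
ee_rot: [-2.221, -2.221, 0.001]
ft_force: [-0.8, -0.0, -0.1]
width: 1.002
t: 19.45
tcp_pos: [0.639, -0.0665, 0.0897]
ee_rot: [-2.218, -2.217, 0.007]
ft_force: [-0.8, -0.3, 0.3]
width: 1.002
```

```bash
python3 -m creep '{"linear": [[0,0,0],[0,0,0]], "turn": [0,0], "grip": [1,1]}'
```

```text
t: 19.7
tcp_pos: [0.6432, -0.0672, 0.0938]
ee_rot: [2.22, 2.22, 0.002]
ft_force: [-0.2, -0.2, -0.1]
width: 1.0
```

```bash
python3 -m creep '{"linear": [[0,0,-0.4],[0,0,0],[0,0,0],[0,0,0],[0,0,0]], "turn": [0,0,0,0,0], "grip": [1,1,0.7,0.4,0.1]}'
python3 -m creep '{"linear": [[0,0,0],[0,0,0],[0,0,0],[0,0,0],[0,0,0]], "turn": [0,0,0,0,0], "grip": [0,0,0,0,0]}'
python3 -m creep '{"linear": [[0,0,1],[0,0,3],[0,0,4],[0,0,4],[0,0,1]], "turn": [0,0,0,0,0], "grip": [0,0,0,0,0]}'
python3 -m creep '{"linear": [[0,0,0]], "turn": [0], "grip": [0]}'
python3 meas.py 0.156 '[(.015,.025,.028),(.025,.036,.028)]' 6
```

```text
t: 20.32
tcp_pos: [0.6424, -0.067, 0.0883]
ee_rot: [2.222, 2.221, -0.0]
ft_force: [0.1, -0.2, 0.3]
width: 0.377
t: 20.95
tcp_pos: [0.6424, -0.0669, 0.0884]
ee_rot: [-2.222, -2.221, -0.0]
ft_force: [-0.6, -0.6, 1.0]
width: 0.24
t: 21.58
tcp_pos: [0.644, -0.0675, 0.2217]
ee_rot: [2.219, 2.218, 0.006]
ft_force: [0.6, 0.1, -1.9]
width: 0.244
t: 21.7
tcp_pos: [0.6424, -0.0669, 0.2186]
ee_rot: [2.221, 2.221, 0.001]
ft_force: [-1.0, -0.4, -2.0]
width: 0.24
side 0.015 [-0.0004  0.0011] (np.float64(0.0006), 161)
side 0.025 [-0.0004  0.0009] (np.float64(0.0005), 212)
top 0.015 [ 0.0005 -0.0006] (np.float64(0.0003), 61)
top 0.025 [ 0.0007 -0.0008] (np.float64(0.0003), 126)
tcp [ 0.6424 -0.0669  0.2186] 21.7
```

View pics/side6.png

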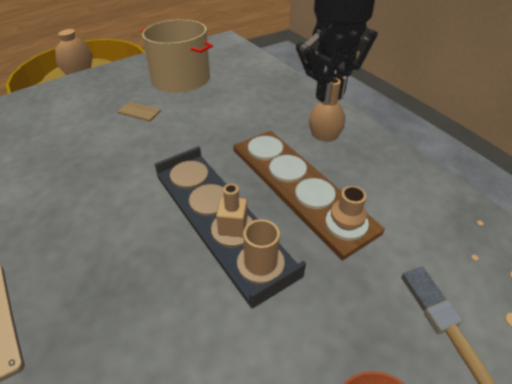

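```bash
python3 -m creep '{"linear": [[-1.3,0.7,0],[-3,1.6,0],[-4,2.2,0],[-4,2.2,0],[-3,1.6,0]], "turn": [0,0,0,0,0], "grip": [0,0,0,0,0]}'
python3 -m creep '{"linear": [[-2,0.9,-1],[0,0,-3],[0,0,-4],[0,0,-2],[0,0,0]], "turn": [0,0,0,0,0], "grip": [0,0,0,0,0]}'
python3 -m creep '{"linear": [[0,0,-1.0],[0,0,-1.0],[0,0,0]], "turn": [0,0,0], "grip": [0,0,0]}'
```

```text
t: 22.42
tcp_pos: [0.4865, 0.0171, 0.2169]
ee_rot: [-2.219, -2.22, 0.004]
ft_force: [-0.4, 0.3, -1.5]
width: 0.243
t: 23.05
tcp_pos: [0.4673, 0.0248, 0.1162]
ee_rot: [-2.22, -2.218, 0.007]
ft_force: [-0.1, -0.2, -0.3]
width: 0.247
t: 23.42
tcp_pos: [0.469, 0.0251, 0.0979]
ee_rot: [-2.221, -2.221, 0.001]
ft_force: [-0.3, -0.5, 0.3]
width: 0.24
```

```bash
python3 -m creep '{"linear": [[0,0,-0.4],[0,0,-0.2],[0,0,0]], "turn": [0,0,0], "grip": [0,0,0]}'
python3 -m creep '{"linear": [[0,0,-0.1],[0,0,-0.1],[0,0,0]], "turn": [0,0,0], "grip": [0,0,0]}'
```

```text
t: 23.8
tcp_pos: [0.4694, 0.025, 0.0923]
ee_rot: [2.222, 2.221, 0.0]
ft_force: [0.5, -0.8, -1.4]
width: 0.243
t: 24.18
tcp_pos: [0.4694, 0.0251, 0.0903]
ee_rot: [-2.221, -2.221, -0.0]
ft_force: [-0.4, 0.1, -1.3]
width: 0.243
```

```bash
python3 -m creep '{"linear": [[0,0,-0.1],[0,0,0],[0,0,0]], "turn": [0,0,0], "grip": [0,0,0]}'
```

```text
t: 24.55
tcp_pos: [0.4694, 0.0251, 0.0893]
ee_rot: [-2.222, -2.221, -0.0]
ft_force: [-0.6, 0.3, -1.5]
width: 0.241
```

```bash
python3 -m creep '{"linear": [[0,0,-0.1],[0,0,0],[0,0,0]], "turn": [0,0,0], "grip": [0,0,0]}'
```

```text
t: 24.92
tcp_pos: [0.4695, 0.025, 0.0884]
ee_rot: [2.222, 2.221, 0.0]
ft_force: [-0.1, 0.2, -0.5]
width: 0.24
```

```bash
python3 -m creep '{"linear": [[0,0,-0.1],[0,0,0],[0,0,0]], "turn": [0,0,0], "grip": [0,0,0]}'
```

```text
t: 25.3
tcp_pos: [0.4697, 0.025, 0.0882]
ee_rot: [2.222, 2.221, 0.002]
ft_force: [-1.4, -0.2, 10.7]
width: 0.245
```

Contact. I'll release and rise.

```bash
python3 -m creep '{"linear": [[0,0,0],[0,0,0],[0,0,0],[0,0,0],[0,0,0]], "turn": [0,0,0,0,0], "grip": [0.32,0.45,0.7,1,1]}'
python3 -m creep '{"linear": [[0,0,0],[0,0,2],[0,0,4],[0,0,3],[0,0,0]], "turn": [0,0,0,0,0], "grip": [1,1,1,1,1]}'
python3 - <<'E'
from h import *
p,d=imaging.camera("side");cv2.imwrite("pics/side7.png",p);np.save("s7.npy",d)
for t in("vase_bottle","vase_jar"):
    print(t,[(toworld("side",r["xyz"]).round(4),round(r["p"],2)) for r in imaging.landmark_of("side",t)[:2]])
P=cloud("side",d);z=P[...,2]
near=(np.hypot(P[...,0]-.641,P[...,1]+.153)<.037)&(d>0)&(z>.065)&(z<.088)
print("jar",fitc(P[near][:,:2],.02))
E
```

```text
t: 25.92
tcp_pos: [0.4694, 0.025, 0.0872]
ee_rot: [-2.222, -2.221, 0.0]
ft_force: [-0.5, 0.2, 1.1]
width: 1.004
t: 26.55
tcp_pos: [0.4709, 0.0251, 0.1791]
ee_rot: [2.219, 2.22, 0.006]
ft_force: [-0.6, 0.2, -0.5]
width: 1.0
vase_bottle [(array([ 0.4703, -0.055 ,  0.029 ]), 0.45)]
vase_jar [(array([ 0.643 , -0.1469,  0.0306]), 0.83)]
jar (array([ 0.6396, -0.152 ]), np.float64(0.0004), 249)
```

View pics/side7.png

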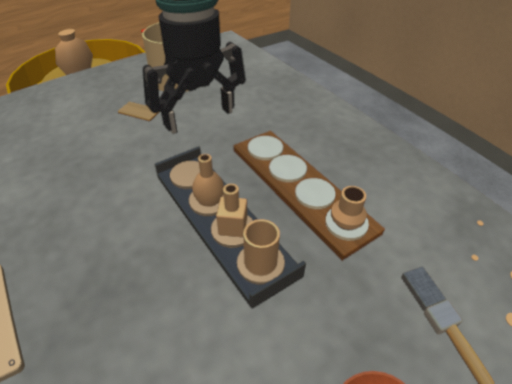

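```bash
python3 -m creep '{"linear": [[1.5,-1.6,0],[3.5,-3.7,0],[4,-4.2,0],[3.5,-3.7,0],[3,-3,0]], "turn": [0,0,0,0,0], "grip": [1,1,1,1,1]}'
python3 -m creep '{"linear": [[1.6,-1.6,0],[0,0,-2],[0,0,-4],[0,0,-3],[0,0,-1]], "turn": [0,0,0,0,0], "grip": [1,1,1,1,1]}'
python3 -m creep '{"linear": [[0,0,0],[0,0,0]], "turn": [0,0], "grip": [1,1]}'
```

```text
t: 27.32
tcp_pos: [0.6246, -0.1388, 0.1754]
ee_rot: [-2.222, -2.218, 0.002]
ft_force: [1.2, 0.6, 0.1]
width: 0.998
t: 27.95
tcp_pos: [0.638, -0.1524, 0.0736]
ee_rot: [-2.218, -2.217, 0.005]
ft_force: [0.6, -0.3, 0.7]
width: 1.0
t: 28.2
tcp_pos: [0.6412, -0.1534, 0.0784]
ee_rot: [2.221, 2.22, 0.002]
ft_force: [0.7, -0.9, 0.8]
width: 1.001
```

```bash
python3 -m creep '{"linear": [[0,0,-1.0],[0,0,-0.4],[0,0,0],[0,0,0],[0,0,0]], "turn": [0,0,0,0,0], "grip": [1,1,1,0.8,0.6]}'
python3 -m creep '{"linear": [[0,0,0],[0,0,0],[0,0,0],[0,0,0],[0,0,0]], "turn": [0,0,0,0,0], "grip": [0.4,0.2,0.2,0.2,0.2]}'
python3 -m creep '{"linear": [[0,0,1],[0,0,3],[0,0,4],[0,0,4],[0,0,1]], "turn": [0,0,0,0,0], "grip": [0.2,0.2,0.2,0.2,0.2]}'
python3 -m creep '{"linear": [[0,0,0]], "turn": [0], "grip": [0.2]}'
python3 meas.py 0.158 '[(.014,.019,.03),(.019,.024,.03)]' 8
```

```text
t: 28.82
tcp_pos: [0.6406, -0.1531, 0.0635]
ee_rot: [2.221, 2.221, 0.0]
ft_force: [0.0, -0.0, -0.6]
width: 0.613
t: 29.45
tcp_pos: [0.6407, -0.1532, 0.0638]
ee_rot: [2.221, 2.221, 0.001]
ft_force: [-0.1, 0.2, 5.1]
width: 0.45
t: 30.08
tcp_pos: [0.6417, -0.1535, 0.1961]
ee_rot: [2.219, 2.219, 0.004]
ft_force: [0.2, -0.7, -1.6]
width: 0.45
t: 30.2
tcp_pos: [0.6402, -0.1527, 0.1932]
ee_rot: [-2.221, -2.221, -0.0]
ft_force: [0.5, 0.2, -2.0]
width: 0.449
side 0.014 [-0.0002  0.0008] (np.float64(0.0005), 99)
side 0.019 [-0.0004  0.0006] (np.float64(0.0005), 128)
tcp [ 0.6402 -0.1527  0.1932] 30.2
```

View pics/side8.png

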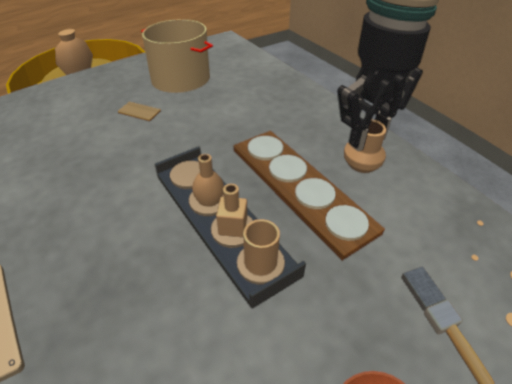

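```bash
python3 -m creep '{"linear": [[-1.2,1.8,0],[-2.8,4.2,0],[-3.4,5.1,0],[-3.4,5.1,0],[-3,4.6,0]], "turn": [0,0,0,0,0], "grip": [0.2,0.2,0.2,0.2,0.2]}'
python3 -m creep '{"linear": [[-2.2,3.4,0],[-1.1,1.7,0],[0,0,-3],[0,0,-4],[0,0,0]], "turn": [0,0,0,0,0], "grip": [0.2,0.2,0.2,0.2,0.2]}'
python3 -m creep '{"linear": [[0,0,-2],[0,0,-2],[0,0,-1],[0,0,0]], "turn": [0,0,0,0], "grip": [0.2,0.2,0.2,0.2]}'
```

```text
t: 30.92
tcp_pos: [0.4999, 0.0569, 0.1918]
ee_rot: [-2.219, -2.22, 0.004]
ft_force: [0.7, 1.0, -1.4]
width: 0.448
t: 31.55
tcp_pos: [0.4663, 0.1054, 0.1204]
ee_rot: [-2.219, -2.218, 0.012]
ft_force: [-0.3, 0.4, -1.3]
width: 0.448
t: 32.05
tcp_pos: [0.4694, 0.1059, 0.0734]
ee_rot: [-2.222, -2.221, 0.001]
ft_force: [-1.0, 0.9, -1.1]
width: 0.449
```

```bash
python3 -m creep '{"linear": [[0,0,-0.4],[0,0,-0.3],[0,0,0]], "turn": [0,0,0], "grip": [0.2,0.2,0.2]}'
python3 -m creep '{"linear": [[0,0,-0.1],[0,0,-0.1],[0,0,0]], "turn": [0,0,0], "grip": [0.2,0.2,0.2]}'
```

```text
t: 32.42
tcp_pos: [0.4694, 0.1061, 0.0664]
ee_rot: [-2.221, -2.221, -0.0]
ft_force: [0.2, 0.3, -2.6]
width: 0.45
t: 32.8
tcp_pos: [0.4694, 0.106, 0.0643]
ee_rot: [-2.222, -2.221, 0.0]
ft_force: [0.6, -0.7, -0.6]
width: 0.45
```

```bash
python3 -m creep '{"linear": [[0,0,-0.1],[0,0,0],[0,0,0]], "turn": [0,0,0], "grip": [0.2,0.2,0.2]}'
```

```text
t: 33.17
tcp_pos: [0.4695, 0.1061, 0.0638]
ee_rot: [-2.222, -2.221, -0.001]
ft_force: [-1.1, -0.0, 5.8]
width: 0.448
```

```bash
python3 -m creep '{"linear": [[0,0,0],[0,0,0],[0,0,0],[0,0,0],[0,0,0]], "turn": [0,0,0,0,0], "grip": [0.52,0.6,0.8,1,1]}'
python3 -m creep '{"linear": [[0,0,0],[0,0,2],[0,0,4],[0,0,4],[0,0,4]], "turn": [0,0,0,0,0], "grip": [1,1,1,1,1]}'
python3 -m creep '{"linear": [[0,4,0],[0,5,0],[0,5,0],[0,5,0],[0,2,0]], "turn": [0,0,0,0,0], "grip": [1,1,1,1,1]}'
python3 - <<'E'
from h import *
T={"jar":((.039,.062,.02),.106),"bottle":((.062,.09,.011),.0248),"square":((.055,.085,.012),-.0573),"beaker":((.01,.065,.026),-.139)}
for n in("top","side"):
    p,d=imaging.camera(n);cv2.imwrite(f"pics/{n}9.png",p);P=cloud(n,d);z=P[...,2]
    for k,((lo,hi,r),y) in T.items():
        near=(np.hypot(P[...,0]-.4695,P[...,1]-y)<.037)&(d>0)
        q=P[near&(z>.026+lo)&(z<.026+hi)][:,:2];print(n,k,fitc(q,r),np.percentile(z[near],99.5).round(4),[round(r["p"],2) for r in imaging.landmark_of(n,"vase_"+k)[:1]],[toworld(n,r["xyz"]).round(3) for r in imaging.landmark_of(n,"vase_"+k)[:1]])
s=ctrl.get_state();print(s["tcp_pos"],s["ft_force"],s["t"])
E
```

```text
t: 33.8
tcp_pos: [0.4694, 0.106, 0.0633]
ee_rot: [-2.222, -2.221, 0.0]
ft_force: [0.3, 0.1, -0.8]
width: 0.998
t: 34.42
tcp_pos: [0.4691, 0.106, 0.2046]
ee_rot: [-2.222, -2.221, 0.0]
ft_force: [-0.2, 0.4, 0.4]
width: 0.997
t: 35.05
tcp_pos: [0.4683, 0.3196, 0.2029]
ee_rot: [-2.216, -2.226, -0.001]
ft_force: [0.5, -0.3, 0.9]
width: 1.001
top jar (array([0.4698, 0.1057]), np.float64(0.0001), 66) 0.0958 [0.97] [array([0.469, 0.105, 0.028])]
top bottle (array([0.4706, 0.0246]), np.float64(0.0001), 22) 0.124 [0.95] [array([0.468, 0.027, 0.029])]
top square (array([ 0.4715, -0.0568]), np.float64(0.0001), 12) 0.1194 [0.77] [array([ 0.471, -0.057,  0.025])]
top beaker (array([ 0.4708, -0.1365]), np.float64(0.0018), 346) 0.1011 [0.69] [array([ 0.471, -0.136,  0.029])]
side jar (array([0.4687, 0.107 ]), np.float64(0.0005), 220) 0.0969 [0.85] [array([0.47 , 0.109, 0.031])]
side bottle (array([0.4698, 0.0255]), np.float64(0.0004), 170) 0.1252 [0.94] [array([0.47 , 0.023, 0.028])]
side square (array([ 0.4708, -0.0553]), np.float64(0.0004), 197) 0.1201 [0.71] [array([ 0.645, -0.028,  0.001])]
side beaker (array([ 0.4689, -0.1399]), np.float64(0.0015), 1169) 0.1015 [0.59] [array([ 0.468, -0.139,  0.03 ])]
[0.46938992 0.3160662  0.2033093 ] [0.32290675 0.03508361 0.79922082] 35.95
```

View pics/top9.png

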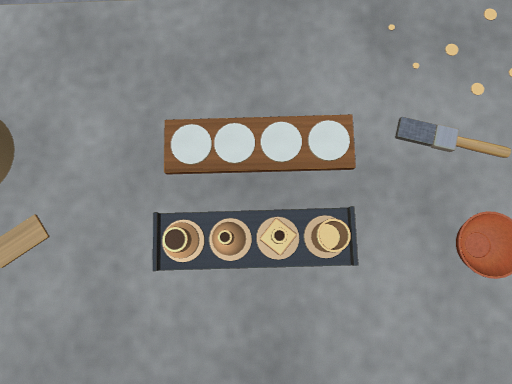

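View pics/side9.png

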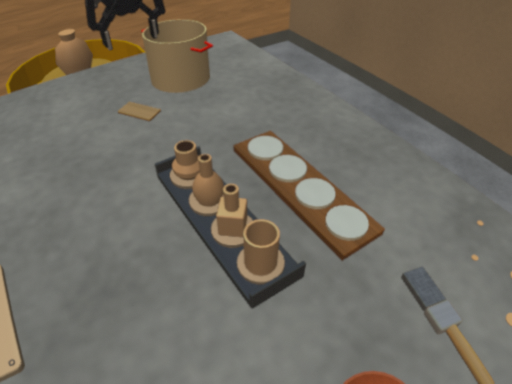

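All four vases stand centred on the setters. In the top view, from the left, they are jar (176,240), bottle (225,238), square (278,236) and beaker (333,236). The bats are empty and the gripper is clear, so I'll hand in.

```bash
python3 -m creep '{"linear": [[0,0,0],[0,0,0]], "turn": [0,0], "grip": [1,1]}'; python3 -c "
from bench import order; print(order.hand_in())"
```

```text
t: 36.2
tcp_pos: [0.4694, 0.316, 0.2033]
ee_rot: [2.222, 2.221, -0.0]
ft_force: [0.4, 0.9, 0.9]
width: 0.999
the job is handed in; nothing more can be done
None
```

I moved all four vases to the rack in reverse order and handed the job in at 36.2 s of the 104 s allowed. From left to right the rack now holds the jar, bottle, square and beaker, where the board held beaker, square, bottle and jar.

**Position:** the last depth fits from the top and side cameras put the jar, bottle and square within about 2 mm of their setter centres. All four vase tops are at the heights expected for vases standing upright.

**Placing:** I lowered each vase until it touched and then let go; the highest upward force I read at touchdown was about 11 N. The gripper was open and well clear of the vases when I handed in.

**Checks that disagreed:**
- **Beaker:** its top-camera fit was about 2.5 mm off in y, probably because the fit picks up the inner wall. The side-camera fit was within about 2 mm.
- **Square:** the network's final side-view position for it was wrong, on the empty board. Both depth fits and the pictures show it on its setter.

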